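# Stopper the wide-necked flask, plug down

## Task

Close the wide-necked flask: of the two stoppers on the wooden drying block, take the one that hangs plug down in its hole and lower it, still plug down, into the neck of the wide-necked flask until its cap sits flat on the rim, then let go. Hold it until the plug is in the neck, do not drop it in, and leave the other stopper standing as it is.

Things in the scene. Friction and masses are not known exactly. Their poses are not given: they have to be found in the camera images.
- stopper: White plastic stopper to use, 110 g: round cap 52 mm across, 22 mm thick, over a tapered plug 32 mm long (35 mm across at the cap, 20 mm at the tip). It hangs plug down in a hole of the fixed wooden drying block (90 x 210 mm, 45 mm high), so only the cap shows, its underside on the block's top. Origin: centre of the cap's underside; z up through the cap (cap z 0 to 22 mm, plug 0 to -32 mm).
- spare: The other stopper, same shape and material but upside down: it stands on its cap over the block's other hole, plug pointing up, 110 mm along the block from the first one (which is in which hole varies). Leave it alone. Origin: centre of its lower face, on the block's top; z up (cap 0 to 22 mm, plug 22 to 54 mm).
- flask_mouth (a point): Centre of the mouth of the wide-necked flask, in the plane of the rim, 172 mm above the table; z up. Round glass flask, bulb 112 mm across, fixed in a cork ring (it does not give when touched). Upright frosted neck, 49 mm outer and 40 mm inner diameter, open to 48 mm below the rim.
- small_flask_mouth (a point): Centre of the mouth of the other, narrow-necked flask, 160 mm above the table; z up. Bulb 100 mm across, neck 25 mm outer and 16 mm inner diameter, fixed in a cork ring. A bystander; the two flasks may stand either way round.
Not all that is in view belongs to the job. What is shaped like the part that bears flask_mouth but purple or red is not meant.

How it is judged:
By the outcome, as a careful person would: the job done as asked, in the order asked, and still so for the second after the job is handed in, with the robot touching nothing.
It also fails if it takes over 38 s, if anything falls off the work surface, if the arm or the gripper's body presses on something with over 40 N, if the wrist force passes 120 N, or if a joint passes its speed limit or range.

## Robot

A 7-joint arm with a two-finger parallel gripper is mounted at the origin on the work surface. World frame = base frame: x ahead of the robot, y to its left, z up, the work surface at z = 0. Lengths are in m, angles in rad, forces in N, time in s.
With the tool pointing down it reaches from about 0.4 to 0.85 m from the base axis. Payload 10.4 kg.
Tool frame: the origin (TCP) lies between the finger pads; the fingertips stand ahead of it and the grasp point (between the pads) lies 6 mm ahead of it (finger_overhang is the z of the fingertips in the tool frame, in m); z points along the fingers, y is the direction in which the jaws open and shut (so a half turn about z gives the same grasp; the last joint's range is limited). The gripper opens to 85 mm and grips with 20 to 120 N. Pads are 22 mm wide; open, the fingers measure 114 mm over their backs; the gripper's body (76 mm by 85 mm) begins 54 mm behind the grasp point. The pads swing forward as they close: fully open they stand 13 mm farther back than shut.
Start: joints at [1.11, 0.332, -0.065, 1.46, 0.022, 1.35, -0.088], TCP at [0.265, -0.566, 0.256] pointing down, gripper open.
Joint ranges: [-2.6, 2.6], [-0.5, 2.12], [-1.47, 1.34], [0.16, 2.42], [-1.27, 4.41], [0.06, 2.06], [-2.6, 2.6]. Speed limits (rad/s): [2.22, 2.22, 2.79, 2.79, 3.14, 3.14, 3.14].

## Interface

Orientations are given as a unit quaternion [x, y, z, w].
In Python, from workcell import * gives the robot as it stands.
- The arm moves only by the shell command python3 -m creep 'ROWS' [FORCE]. ROWS is JSON, a list of rows, each a list of 7 numbers: the turn, a rotation vector about the tool's x, y, z in rad, then the shift along the tool's x, y, z in mm, then the closure in counts, from 0 (fully open) to 255 (shut). In form: [[wx, wy, wz, dx, dy, dz, claw], ...]. A call has 1 to 8 rows; each row shifts and turns the commanded pose from where the row before left it, along the tool's axes as they then stand; what a row does not reach is not made up. A row lasts 1/10 s, in which the tool goes at most 50 mm and 8.59 degrees, less where a joint would pass 70% of its speed; a pose out of reach is approached as far as the arm can. A call is refused whole if a number of a shift passes 50 or a number of a turn 0.15, either way. A call with a gripper value outside its range is refused whole. The fingers move at their own pace and stop on an object; FORCE is the grip in N (left out, the last holds). Time passes only in rows, so rows that do not move let the fingers close. It gives the time, the measured TCP pose, the force and the opening at its end, in the units of the state.
- get_obs(): the state, without advancing time (a new reading comes with each control period).
- camera(name): name is "side" or "top"; returns (picture, depth): 400x640x3 uint8, blue, green, red; 400x640 float32, m along the optical axis (not along the pixel's ray), 0 where there is no reading.
- camera_model(name): a dict with "camera_matrix" (3x3 intrinsics, pixels), "R" (3x3) and "t" (3): a world point X has camera coordinates R X + t. Camera axes: x right, y down, z forward; pixel columns grow to the right and rows downward; lengths in m; the calibration is good to about 2 mm. A picture is of the moment at which its call begins. camera_model takes no time and is no camera call.
- hand_in(): hands the job in, once; it reports no verdict.
The state is a dict: "clock": time; "joint_pos": joint angles; "joint_velocities": joint speeds; "tau": joint torques, N m; "position": TCP position; "ee_rot": TCP orientation; "ft_force": force on the tool from outside, world axes, zero at the start; "torque": the same for the moment, N m; "grip_width": opening from 0.0 (shut) to 1.0 (fully open).
Only numpy, scipy, OpenCV 4.12 (cv2) and the standard library are available. Lean on these libraries where they do the work, as an engineer would, in place of code of your own. Each camera call takes 0.05 s, during which the arm holds its last target.

## Working session

There is one attempt and no reset: what is moved stays moved. The work goes in short steps, Python scripts to look and compute and a shell command to move; the robot and the scene stay as the last step left them, time stands still between calls to the robot, and variables do not carry over. Pictures are saved under pics/ and viewed, and the job is handed in when it is done.

```bash
mkdir -p pics; ls; python3 - <<'E'
from workcell import *
import cv2,numpy as np
o=get_obs();print(o)
for n in("side","top"):
    p,d=camera(n);cv2.imwrite(f"pics/{n}0.png",p);np.save(f"pics/{n}0.npy",d)
    m=camera_model(n);print(n,m)
try: print(finger_overhang)
except Exception as e: print(e)
E
```

```text
pics
{'clock': 0.0, 'joint_pos': array([ 1.1104    ,  0.33286711, -0.06467508,  1.460978  ,  0.02160094,
        1.34990911, -0.08850091]), 'joint_velocities': array([ 0.00109852, -0.00260408,  0.00096982, -0.00034712, -0.0004061 ,
        0.00101671,  0.00040752]), 'tau': array([ 6.19480270e-04, -6.25455523e+01,  4.95471689e-02, -3.91601443e+01,
        1.61483197e-02,  9.90506349e-03, -8.43458952e-05]), 'position': array([ 0.26479534, -0.56573901,  0.25550131]), 'ee_rot': array([ 9.76137319e-01,  2.17152933e-01, -1.97571638e-04, -7.05983210e-04]), 'ft_force': array([ 0.17262737, -0.25064911,  0.0903428 ]), 'torque': array([-0.01372347, -0.03947114,  0.02985912]), 'grip_width': 0.9940812101748788}
side {'camera_matrix': array([[445.26155724,   0.        , 319.82353923],
       [  0.        , 445.26155724, 202.08033127],
       [  0.        ,   0.        ,   1.        ]]), 'R': array([[-0.91954193, -0.39297673,  0.00345432],
       [-0.22022141,  0.50798497, -0.83273873],
       [ 0.3254922 , -0.76649889, -0.55365537]]), 't': array([0.42811707, 0.2199983 , 0.81052533])}
top {'camera_matrix': array([[444.57063304,   0.        , 326.17849748],
       [  0.        , 444.57063304, 192.05447939],
       [  0.        ,   0.        ,   1.        ]]), 'R': array([[ 0.01575247, -0.99986253, -0.00517587],
       [-0.99841528, -0.01544955, -0.05411325],
       [ 0.05402585,  0.00602008, -0.99852139]]), 't': array([-0.01952553,  0.49142095,  1.14215578])}
0.025
```

View pics/side0.png

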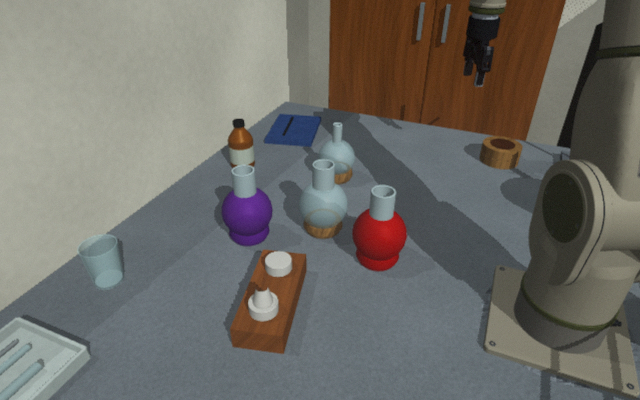

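View pics/top0.png

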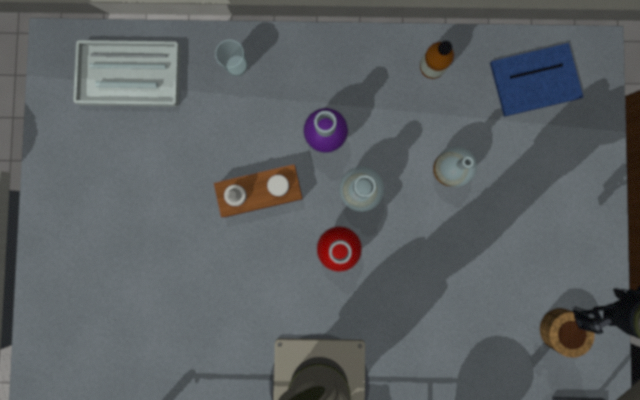

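The stopper to use is the one with its flat cap showing, at side (278,264) and top (278,185). The spare stands plug up at side (263,303). The clear wide-necked flask stands between the purple and red ones, with its mouth at side (323,165) and top (364,187). Next I'll zoom in and measure.

```bash
cat > h.py <<'E'
import numpy as np,cv2
from workcell import *
def ray(n,u,v):
    m=camera_model(n);K,R,t=m["camera_matrix"],m["R"],m["t"]
    return -R.T@t, R.T@np.linalg.solve(K,[u,v,1.])
def onz(n,u,v,z):
    c,d=ray(n,u,v); return c+d*(z-c[2])/d[2]
def proj(n,X):
    m=camera_model(n);q=m["camera_matrix"]@(m["R"]@np.array(X)+m["t"]);return q[:2]/q[2]
def tri(a,b):
    c1,d1=ray(*a);c2,d2=ray(*b)
    s=np.linalg.lstsq(np.c_[d1,-d2],c2-c1,rcond=None)[0]
    return (c1+s[0]*d1+c2+s[1]*d2)/2,np.linalg.norm(c1+s[0]*d1-c2-s[1]*d2)
E
python3 - <<'E'
from h import *
s=cv2.imread('pics/side0.png');t=cv2.imread('pics/top0.png')
a=cv2.resize(t[100:280,200:400],None,fx=4,fy=3.3333,interpolation=cv2.INTER_CUBIC)
a=cv2.resize(t[130:280,200:400],None,fx=4,fy=4,interpolation=cv2.INTER_CUBIC);cv2.imwrite('pics/tz.png',a)
a=cv2.resize(s[150:330,220:420],None,fx=3.3,fy=3.3,interpolation=cv2.INTER_CUBIC);cv2.imwrite('pics/sz.png',a)
for n,im,r in(("top",t,(260,165,300,205)),("side",s,(255,245,300,282))):
    x0,y0,x1,y1=r;c=im[y0:y1,x0:x1];h=cv2.cvtColor(c,cv2.COLOR_BGR2HSV)
    m=((h[...,1]<60)&(h[...,2]>150)).astype(np.uint8)
    k,_=cv2.findContours(m,cv2.RETR_EXTERNAL,cv2.CHAIN_APPROX_NONE);k=max(k,key=cv2.contourArea)
    (x,y),ax,an=cv2.fitEllipse(k);print(n,x+x0,y+y0,ax,an,cv2.boundingRect(k))
    print(onz(n,x+x0,y+y0,.067))
# block mask
h=cv2.cvtColor(t,cv2.COLOR_BGR2HSV)
m=np.zeros(t.shape[:2],np.uint8);m[155:225,205:310]=((h[155:225,205:310,1]>110)&(h[155:225,205:310,0]<20))*255
k,_=cv2.findContours(m,cv2.RETR_EXTERNAL,cv2.CHAIN_APPROX_NONE);k=max(k,key=cv2.contourArea)
b=cv2.minAreaRect(k);P=np.array([onz("top",*p,.045) for p in cv2.boxPoints(b)]);print(P,np.linalg.norm(np.diff(P,axis=0),axis=1))
d=np.load('pics/top0.npy');print(d[185,278],d[187,350:378],d[187,230:240])
E
```

```text
top 277.18539810180664 184.9830322265625 (18.663955688476562, 18.78729820251465) 34.887184143066406 (8, 11, 19, 19)
[0.50444781 0.10966172 0.067     ]
side 278.5710258483887 262.78350257873535 (24.080841064453125, 25.672992706298828) 134.35264587402344 (10, 6, 27, 26)
[0.49963693 0.11990566 0.067     ]
[[0.50895499 0.27402135 0.045     ]
 [0.55995651 0.07114419 0.045     ]
 [0.47347997 0.04921404 0.045     ]
 [0.4228125  0.25125792 0.045     ]] [0.20918961 0.08921392 0.20830008]
1.10037 [1.0574969  1.05704    1.0520422  1.0396066  1.0039022  0.99374795
 0.9938553  1.0449673  1.0451987  1.0471233  1.045003   1.0438873
 1.044603   1.0463936  1.044526   1.0434256  1.0442381  1.0467628
 1.0442204  1.0462002  1.0482244  1.050989   1.0384203  1.0128287
 0.99375075 0.9971077  1.0587833  1.0557071 ] [1.1033822 1.1038347 1.1025679 1.1088222 1.1013013 1.1053301 1.1049461
 1.1034354 1.1056597 1.1036977]
```

```bash
sleep 3
```

```text
(no output)
```

View pics/tz.png

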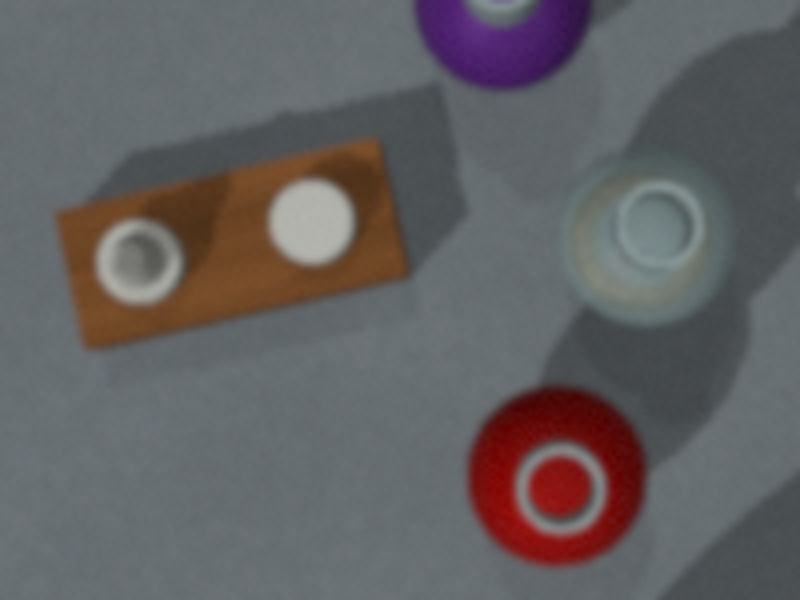

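View pics/sz.png

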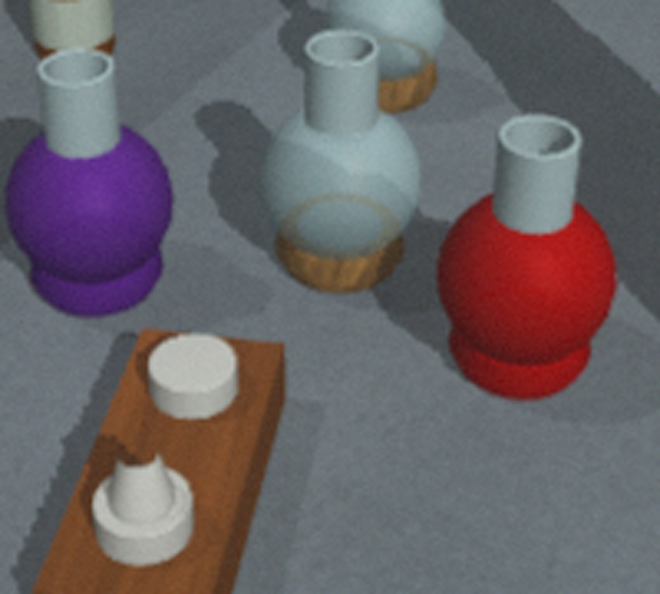

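```bash
python3 - <<'E'
from h import *
def z(x,y,s,ox,oy):return (x+.5)/s-.5+ox,(y+.5)/s-.5+oy
cs=z(194,361,3.3,220,150);ct=z(312,222,4,200,130)
ms=z(342,48.5,3.3,220,150);mt=z(658.5,225,4,200,130)
for nm,a,b,h in(("cap",cs,ct,.067),("mouth",ms,mt,.172)):
    print(nm,onz("side",*a,h),onz("top",*b,h),*tri(("side",*a),("top",*b)))
t=cv2.imread('pics/top0.png')
g=cv2.cvtColor(t[168:206,345:384],cv2.COLOR_BGR2GRAY)
print(g[4:34:1,8:32])
for th in(165,175,185):
    m=(g>th).astype(np.uint8);k,_=cv2.findContours(m,cv2.RETR_EXTERNAL,cv2.CHAIN_APPROX_NONE);k=max(k,key=cv2.contourArea)
    (x,y),ax,an=cv2.fitEllipse(k);print(th,x+345,y+168,ax,onz("top",x+345,y+168,.172))
# small, red/purple mouths approx
for nm,p in(("red",z(561,487,4,200,130)),("purple",(325,122)),("small",(467,161))):print(nm,onz("top",*p,.17))
o=get_obs();from scipy.spatial.transform import Rotation as R
print(R.from_quat(o['ee_rot']).as_matrix().round(4))
E
```

```text
cap [0.50484659 0.11046323 0.067     ] [0.50411159 0.10856273 0.067     ] [0.50485523 0.10901204 0.06577584] 0.0014480968410208012
mouth [ 0.49814667 -0.0934915   0.172     ] [ 0.49827075 -0.09793763  0.172     ] [ 0.49914405 -0.09786079  0.16953914] 0.00150622097380051
[[ 96  94  93  93  91  91  93  92  92  92  93  92  93  93  93  93  91  91
   90  89  88  86  84  80]
 [ 95  94  93  95  93  92  94  94  93  92  92  93  95  94  95  94  94  95
   92  91  91  87  87  85]
 [ 94  95  96  96  95  98 100 100 102 102 104 103 105 103 100  99  98  95
   95  92  94  91  90  87]
 [ 96  98  98  99  98 102 107 113 116 120 121 123 125 124 120 112 105 101
   98  96  96  92  91  88]
 [101 102 102 104 106 114 123 128 132 134 135 138 137 139 136 133 124 116
  109 101  98  94  92  92]
 [103 105 105 108 114 125 132 135 132 128 127 125 128 134 135 135 137 133
  125 114 104  98  94  91]
 [107 109 111 118 126 132 132 124 115 110 107 105 104 108 113 122 132 139
  135 126 113 102  99  93]
 [111 114 118 126 134 131 122 112 105 103 103 100  97  94  94 102 117 129
  136 137 126 110 101  99]
 [115 117 127 134 136
[... 1619 characters left out ...]
3 124 126 130 133 135 134 133 135 138 138 136 131
  125 118 114 112 108 106]
 [134 134 135 134 133 129 125 123 124 123 124 123 124 126 129 130 128 124
  119 116 112 109 107 106]
 [131 132 136 135 135 133 133 128 125 122 123 123 124 124 126 124 123 121
  118 116 110 108 109 104]
 [128 130 133 133 133 133 135 131 129 127 127 127 126 127 123 123 123 121
  117 113 111 107 107 106]
 [128 128 130 131 131 134 135 132 132 133 129 127 126 123 122 121 121 119
  115 112 108 106 107 105]
 [129 128 128 130 131 131 131 129 130 127 127 124 125 121 120 120 118 115
  112 110 109 107 106 103]]Traceback (most recent call last):
  File "<stdin>", line 11, in <module>
ValueError: max() iterable argument is empty
```

```bash
python3 - <<'E'
from h import *
from scipy.ndimage import map_coordinates as mc
from scipy.spatial.transform import Rotation as R
def ring(n,im,c,a,b,lo=.7,hi=1.3):
    g=cv2.GaussianBlur(cv2.cvtColor(im,cv2.COLOR_BGR2GRAY),(0,0),.6).astype(float)
    pts=[]
    r=np.linspace(lo,hi,61)
    for th in np.linspace(0,2*np.pi,72,endpoint=False):
        x=c[0]+a*r*np.cos(th);y=c[1]+b*r*np.sin(th)
        v=mc(g,[y,x],order=3);i=v.argmax()
        if 3<i<57: pts.append((x[i],y[i]))
    e=cv2.fitEllipseAMS(np.float32(pts));return e,len(pts)
t=cv2.imread('pics/top0.png');s=cv2.imread('pics/side0.png')
e,k=ring("top",t,(364.6,185.8),9.5,9.4);print(e,k,onz("top",*e[0],.172),onz("top",e[0][0]+9.5,e[0][1],.172))
e2,k=ring("side",s,(323.3,164.5),10.3,4.8);print(e2,k,onz("side",*e2[0],.172),tri(("side",*e2[0]),("top",*e[0])))
for nm,p in(("red",(340,251.5)),("purple",(325,122)),("small",(467,161))):print(nm,onz("top",*p,.17))
o=get_obs();print(R.from_quat(o['ee_rot']).as_matrix().round(4))
E
```

```text
((364.739501953125, 185.70985412597656), (18.825790405273438, 19.846872329711914), 141.7005157470703) 72 [ 0.49865872 -0.0990304   0.172     ] [ 0.49898651 -0.1203158   0.172     ]
((323.9957275390625, 164.28555297851562), (9.276388168334961, 20.46075439453125), 91.26754760742188) 68 [ 0.49687003 -0.09434947  0.172     ] (array([ 0.4988776 , -0.09925917,  0.16908764]), np.float64(3.363346892146031e-05))
red [ 0.35096039 -0.04569585  0.17      ]
purple [ 0.64204543 -0.00762312  0.17      ]
small [ 0.55807606 -0.32860152  0.17      ]
[[ 9.057e-01  4.240e-01 -6.000e-04]
 [ 4.240e-01 -9.057e-01  1.100e-03]
 [-1.000e-04 -1.300e-03 -1.000e+00]]
```

```bash
python3 -m creep '[[0,0,0,31.4,-31.9,0,0],[0,0,0,31.4,-31.9,0,0],[0,0,0,31.4,-31.9,0,0],[0,0,0,31.4,-31.9,0,0],[0,0,0,31.4,-31.9,0,0],[0,0,0,31.4,-31.9,0,0],[0,0,0,31.4,-31.9,0,0],[0,0,0,31.4,-31.9,0,0]]' 40
```

```text
clock: 0.9
position: [0.3844, -0.2266, 0.2562]
ee_rot: [0.976, 0.217, -0.0, 0.0]
ft_force: [1.0, -0.6, -1.0]
grip_width: 0.999
```

```bash
python3 -m creep '[[0,0,0,31.4,-31.9,0,0],[0,0,0,31.4,-31.9,0,0],[0,0,0,31.4,-31.9,0,0],[0,0,0,31.4,-31.9,0,0],[0,0,0,31.4,-31.9,0,0],[0,0,0,31.4,-31.9,0,0],[0,0,0,31.4,-31.9,0,0],[0,0,0,31.4,-31.9,0,0]]' && python3 -m creep '[[0,0,-0.138,0,0,0,0],[0,0,-0.138,0,0,0,0],[0,0,-0.138,0,0,0,0],[0,0,-0.138,0,0,0,0],[0,0,-0.138,0,0,0,0],[0,0,-0.138,0,0,0,0],[0,0,-0.138,0,0,0,0],[0,0,-0.138,0,0,0,0]]'
```

```text
clock: 1.7
position: [0.5038, 0.1108, 0.2562]
ee_rot: [0.976, 0.217, 0.0, 0.0]
ft_force: [1.6, -0.7, 0.2]
grip_width: 1.003
clock: 2.5
position: [0.5034, 0.1091, 0.256]
ee_rot: [0.715, 0.699, -0.0, -0.0]
ft_force: [0.1, -0.0, 0.0]
grip_width: 0.997
```

```bash
python3 -m creep '[[0,0,-0.138,0,0,0,0],[0,0,-0.138,0,0,0,0],[0,0,0,0,0,40,0],[0,0,0,0,0,40,0],[0,0,0,0,0,40,0],[0,0,0,0,0,20,0],[0,0,0,0,0,0,0]]'; python3 - <<'E'
from h import *
from scipy.spatial.transform import Rotation as R
for n in("side","top"):
    p,d=camera(n);cv2.imwrite(f"pics/{n}1.png",p)
    print(n,proj(n,[.5045,.109,.067]))
p=cv2.imread('pics/side1.png')[170:350,180:380];cv2.imwrite('pics/s1z.png',cv2.resize(p,None,fx=3.3,fy=3.3,interpolation=cv2.INTER_CUBIC))
o=get_obs();print(o['position'],R.from_quat(o['ee_rot']).as_matrix().round(3))
for off in([0,0,0],[0,0,-.025]):print(proj("side",o['position']+off))
E
```

```text
clock: 3.2
position: [0.5016, 0.1087, 0.1134]
ee_rot: [0.615, 0.789, -0.002, -0.002]
ft_force: [-0.0, 0.7, 0.4]
grip_width: 0.999
side [278.95419158 258.63046515]
top [277.4523105  184.96614467]
[0.50376313 0.10942236 0.11684136] [[-0.245  0.97  -0.   ]
 [ 0.97   0.245  0.   ]
 [ 0.    -0.    -1.   ]]
[277.92945832 238.38630091]
[278.57417831 248.82615831]
```

View pics/s1z.png

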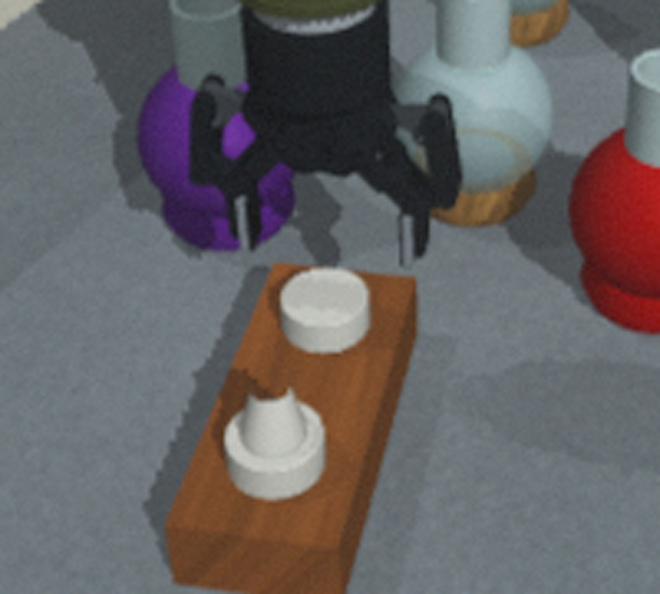

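View pics/top1.png

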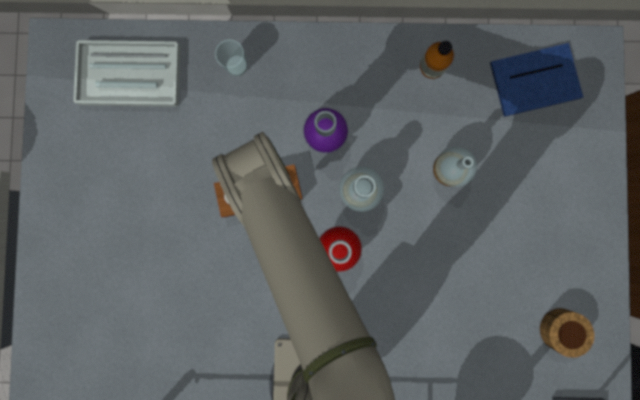

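```bash
python3 -m creep '[[0,0,0,0,0,15,65],[0,0,0,0,0,0,65],[0,0,0,0,0,0,65],[0,0,0,0,0,0,65]]'; python3 - <<'E'
from h import *
p,d=camera("side");cv2.imwrite(f"pics/side2.png",p)
p=p[200:300,220:340];cv2.imwrite('pics/s2z.png',cv2.resize(p,None,fx=6,fy=6,interpolation=cv2.INTER_CUBIC))
o=get_obs();print(o['position'],o['grip_width'])
w=o['grip_width']*.0425+.002
j=np.array([.97,.245,0])
for L in(.015,.02,.025,.03):
  print(L,[((proj("side",o['position']+[0,0,-L]+k*w*j)-[220,200]+.5)*6-.5).round(0) for k in(-1,1)])
E
```

```text
clock: 3.7
position: [0.5039, 0.1093, 0.1019]
ee_rot: [0.615, 0.789, 0.0, 0.0]
ft_force: [0.2, -0.6, -0.7]
grip_width: 0.746
[0.50392783 0.10922562 0.10182796] 0.7436171537217461
0.015 [array([459., 318.]), array([251., 296.])]
0.02 [array([459., 331.]), array([252., 309.])]
0.025 [array([460., 343.]), array([253., 321.])]
0.03 [array([460., 355.]), array([254., 333.])]
```

View pics/s2z.png

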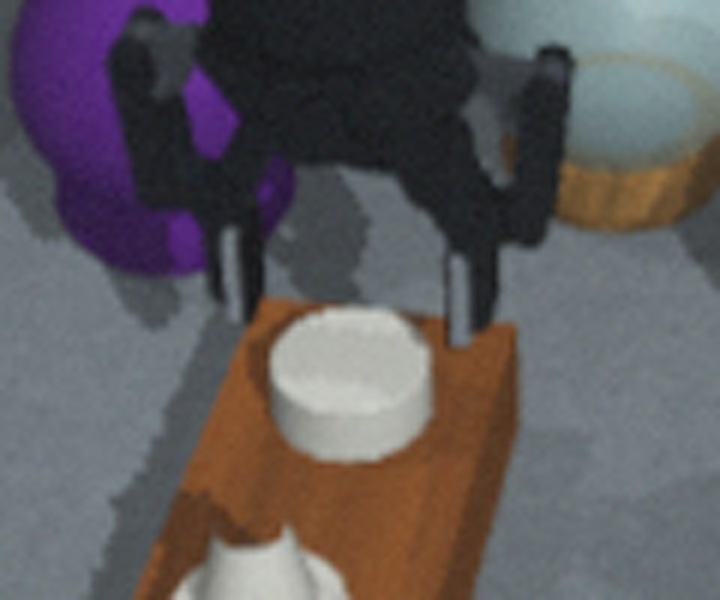

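```bash
python3 -m creep '[[0,0,0,0,0,14,65],[0,0,0,0,0,10,65],[0,0,0,0,0,4.5,65],[0,0,0,0,0,0,65],[0,0,0,0,0,0,65]]' 50; python3 - <<'E'
from h import *
p,d=camera("side");cv2.imwrite(f"pics/side3.png",p)
p=p[200:300,220:340];cv2.imwrite('pics/s3z.png',cv2.resize(p,None,fx=6,fy=6,interpolation=cv2.INTER_CUBIC))
E
```

```text
clock: 4.25
position: [0.5036, 0.1093, 0.0727]
ee_rot: [0.615, 0.789, -0.0, -0.0]
ft_force: [0.9, -0.6, 0.4]
grip_width: 0.744
```

View pics/s3z.png

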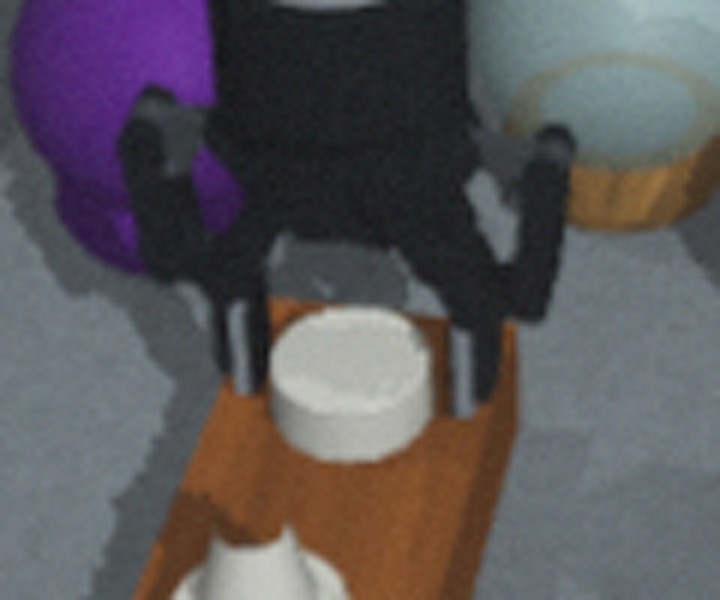

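```bash
python3 -m creep '[[0,0,0,0,0,0,110],[0,0,0,0,0,0,140],[0,0,0,0,0,0,140],[0,0,0,0,0,0,140],[0,0,0,0,0,0,140]]' 50; python3 - <<'E'
from h import *
p,d=camera("side");cv2.imwrite(f"pics/side4.png",p);print(get_obs()['position'])
p=p[200:300,220:340];cv2.imwrite('pics/s4z.png',cv2.resize(p,None,fx=6,fy=6,interpolation=cv2.INTER_CUBIC))
E
```

```text
clock: 4.8
position: [0.5043, 0.1094, 0.0737]
ee_rot: [0.615, 0.789, 0.0, 0.001]
ft_force: [-0.9, 1.0, 6.6]
grip_width: 0.589
[0.50424493 0.10941372 0.073742  ]
```

View pics/s4z.png

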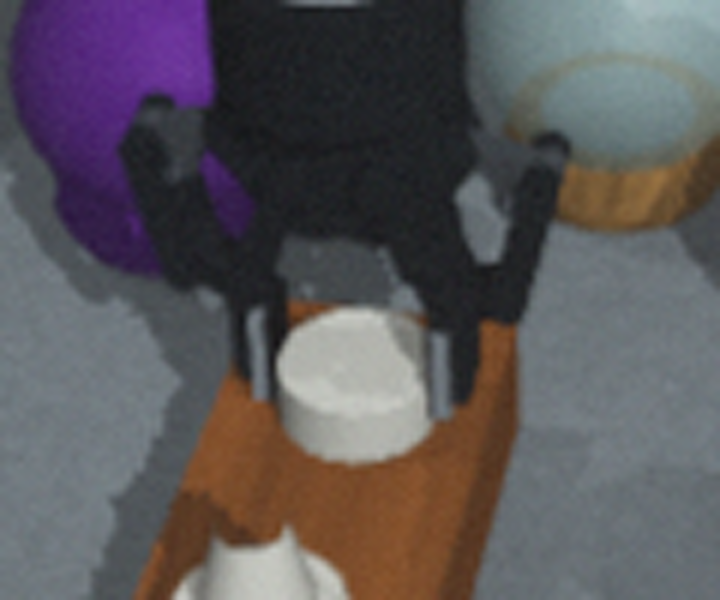

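```bash
python3 -m creep '[[0,0,0,0,0,-5,140],[0,0,0,0,0,-15,140],[0,0,0,0,0,-25,140],[0,0,0,0,0,-35,140],[0,0,0,0,0,-40,140],[0,0,0,0,0,-40,140],[0,0,0,0,0,-26,140],[0,0,0,0,0,0,140]]'; python3 - <<'E'
from h import *
p,d=camera("side");cv2.imwrite(f"pics/side5.png",p);print(get_obs()['position'])
E
```

```text
clock: 5.65
position: [0.5048, 0.1101, 0.2635]
ee_rot: [0.614, 0.789, 0.002, 0.002]
ft_force: [0.2, 1.3, -1.8]
grip_width: 0.587
[0.50404593 0.10959546 0.26105557]
```

View pics/side5.png

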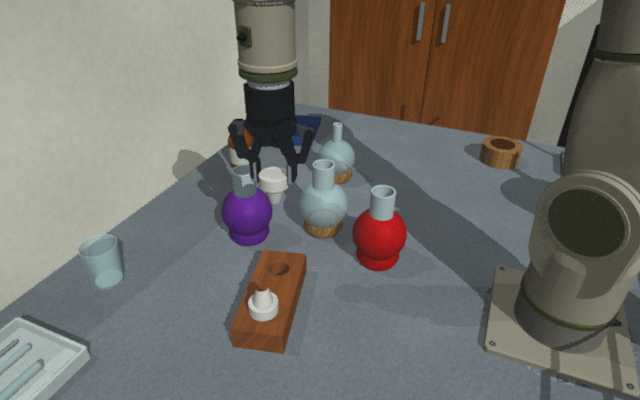

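```bash
python3 -m creep '[[0,0,0,-20,-5.6,0,140],[0,0,0,-40,-11.2,0,140],[0,0,0,-40,-11.2,0,140],[0,0,0,-40,-11.2,0,140],[0,0,0,-40,-11.2,0,140],[0,0,0,-20,-5.6,0,140],[0,0,0,0,0,0,140],[0,0,0,0,0,0,140]]'; python3 - <<'E'
from h import *
for n in("side","top"):
  p,d=camera(n);cv2.imwrite(f"pics/{n}6.png",p)
o=get_obs();print(o['position'],o['ee_rot'])
p=cv2.imread("pics/side6.png")[90:240,250:410];cv2.imwrite('pics/s6z.png',cv2.resize(p,None,fx=4,fy=4,interpolation=cv2.INTER_CUBIC))
E
```

```text
clock: 6.5
position: [0.4976, -0.0981, 0.258]
ee_rot: [0.615, 0.789, -0.0, -0.001]
ft_force: [-0.1, 0.1, -1.8]
grip_width: 0.588
[ 0.49799688 -0.09704348  0.25840023] [ 6.13890455e-01  7.89391061e-01 -1.60470653e-06 -5.12062677e-04]
```

View pics/s6z.png

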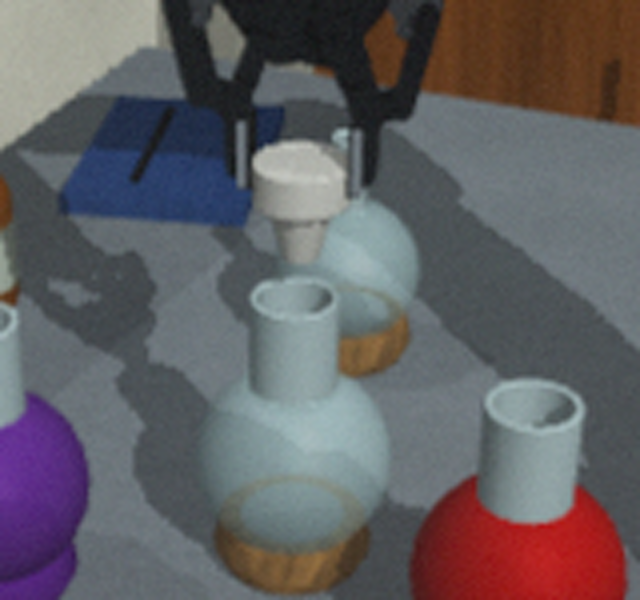

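View pics/top6.png

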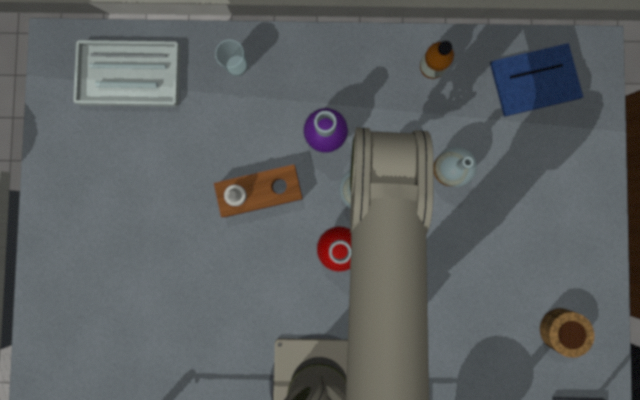

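```bash
python3 - <<'E'
from h import *
o=get_obs();x,y,z=o['position'];b=z-.0287;print(z,x,y)
q=lambda p:((p-[250,90]+.5)*4-.5).round(1)
for h in(b+.022,b,b-.032):print(q(proj("side",[x,y,h])))
print(q(proj("side",[.4988,-.099,.172])),q(proj("side",[.4988,-.099,.169])), q(proj("side",[x,y,.172])))
im=cv2.imread('pics/side6.png');g=cv2.cvtColor(im,cv2.COLOR_BGR2GRAY)
def v2(s):return
for r in(134,137,140,148,152,163,166,169,172,175,178,181,184):print(r,g[r,305:345])
E
```

```text
0.2584002328400659 0.4979968834370493 -0.09704347728374657
[298.8 158.3]
[298.4 197.6]
[297.9 253. ]
[297.5 294.1] [297.5 299. ] [297.5 296. ]
134 [ 58  57  52  46  97 118  78  46  81  99 122 156 168 180 187 192 194 193
 192 192 191 192 192 186 194 197 195 182 180 185 173 127  88 107 115  66
  33  33  47  75]
137 [ 62  58  58  60  67  69  59  52  73  99 115 125 135 141 145 153 153 163
 166 169 173 176 178 176 180 179 177 176 173 172 167 110  86 110 113 110
  99  85  81  83]
140 [ 59  60  62  56  58  57  56  54  90 108 117 127 136 143 148 153 157 163
 169 168 173 174 176 176 177 175 173 172 171 167 164 160 139 150 153 148
 126 122 114 105]
148 [ 73  73  70  73  74  72  94 107 117 113 114 114 119 105  97 102 120 131
 139 148 151 151 156 156 149 143 149 160 160 161 154 156 156 161 160 160
 160 162 162 162]
152 [107  93  80  81  81  80  82  79  80  95 100 106 110 109  99  95 104 127
 137 146 153 155 152 146 139 146 153 163 162 166 170 171 174 174 177 172
 167 161 160 159]
163 [ 86  85  82  81  84  81  82 107 158 150 137 147 151 157 156 157 157 157
 155 151 146 145 136 133 122 108  91 105
[... 526 characters left out ...]
03 101 100
 102  97  93  95]
175 [118 116 118 119 120 118 114  94  89  99 107 117 126 132 136 142 148 152
 153 157 156 159 161 158 158 154 152 149 140 116 104 105 104 100  98 100
 107 107 104 112]
178 [119 117 118 118 119 118 117  96  90  97 109 120 128 134 139 141 150 150
 153 155 155 160 158 156 156 156 151 148 136 116  96 100  98  89  91  97
 103 105 109 102]
181 [119 119 117 119 115 120 121  94  89 102 113 120 130 138 135 141 149 150
 155 154 160 159 160 160 155 156 149 147 136 111  97  94  97  96  90 101
  98  95  92  83]
184 [117 121 122 121 119 123 128 102  86 104 112 122 127 133 139 143 150 151
 153 155 159 158 159 159 156 153 153 145 138 134 139 129 116 103  94  96
  97  99 102 106]
```

```bash
python3 -m creep '[[0,0,0,-1.8,2.3,0,140],[0,0,0,0,0,10,140],[0,0,0,0,0,10,140],[0,0,0,0,0,8,140],[0,0,0,0,0,8,140],[0,0,0,0,0,6,140],[0,0,0,0,0,0,140],[0,0,0,0,0,0,140]]'; python3 - <<'E'
from h import *
p,d=camera("side");cv2.imwrite("pics/side7.png",p)
o=get_obs();print(o['position'],o['ft_force'])
p=p[120:220,270:370];cv2.imwrite('pics/s7z.png',cv2.resize(p,None,fx=6,fy=6,interpolation=cv2.INTER_CUBIC))
E
```

```text
clock: 7.4
position: [0.501, -0.0996, 0.2169]
ee_rot: [0.615, 0.789, 0.0, 0.0]
ft_force: [0.3, 0.6, 0.1]
grip_width: 0.583
[ 0.50109891 -0.09963448  0.21711085] [-0.23337252 -0.50800595 -1.17665972]
```

View pics/s7z.png

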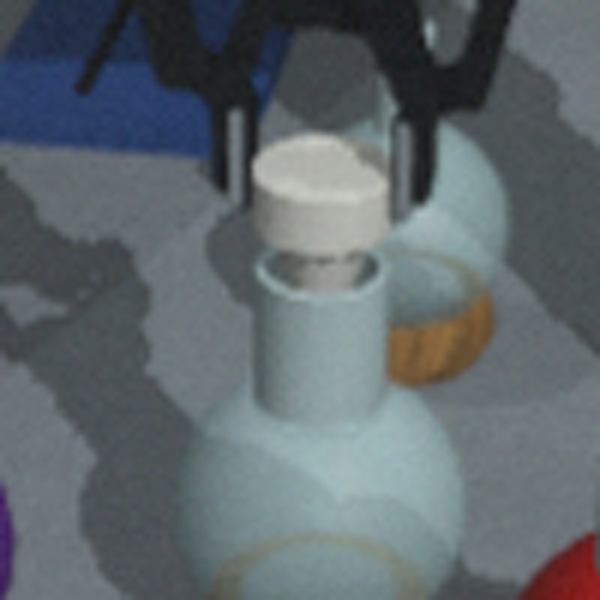

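```bash
python3 -m creep '[[0,0,0,0,0,4,140],[0,0,0,0,0,4,140],[0,0,0,0,0,3,140],[0,0,0,0,0,0,140],[0,0,0,0,0,0,140]]'; python3 - <<'E'
from h import *
p,d=camera("side");cv2.imwrite("pics/side8.png",p)
o=get_obs();print(o['position'],o['ft_force'],o['torque'])
p=p[120:220,270:370];cv2.imwrite('pics/s8z.png',cv2.resize(p,None,fx=6,fy=6,interpolation=cv2.INTER_CUBIC))
E
```

```text
clock: 7.95
position: [0.5009, -0.0996, 0.2058]
ee_rot: [0.615, 0.789, -0.0, -0.0]
ft_force: [0.2, 0.9, -1.8]
grip_width: 0.589
[ 0.50095568 -0.09959377  0.20588394] [-0.64139404 -0.08682991 -2.10044514] [-0.00904206 -0.02628095 -0.0252993 ]
```

View pics/s8z.png

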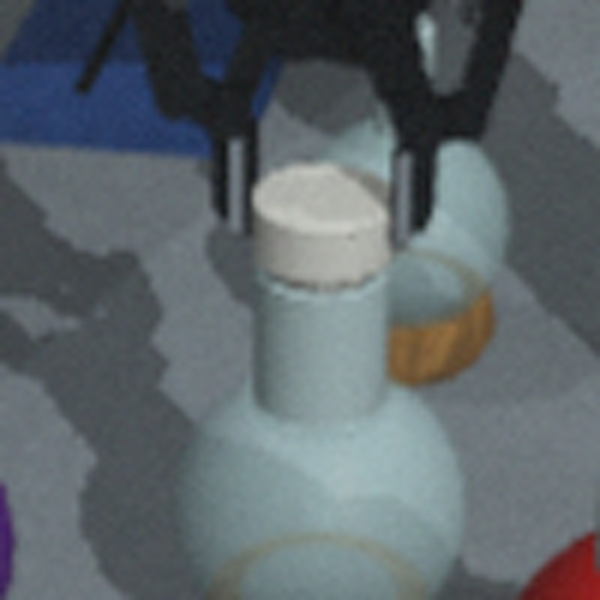

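```bash
python3 -m creep '[[0,0,0,0,0,1.5,140],[0,0,0,0,0,1,140],[0,0,0,0,0,0,140]]'; python3 -m creep '[[0,0,0,0,0,1,140],[0,0,0,0,0,0,140]]';python3 -m creep '[[0,0,0,0,0,0.8,140],[0,0,0,0,0,0,140]]'
```

```text
clock: 8.3
position: [0.5008, -0.0996, 0.2032]
ee_rot: [0.615, 0.789, -0.0, -0.0]
ft_force: [0.2, 0.1, -1.2]
grip_width: 0.587
clock: 8.5
position: [0.5008, -0.0996, 0.2022]
ee_rot: [0.615, 0.789, -0.0, -0.0]
ft_force: [-1.1, -0.5, -0.8]
grip_width: 0.584
clock: 8.7
position: [0.5008, -0.0996, 0.2014]
ee_rot: [0.615, 0.789, -0.0, -0.0]
ft_force: [-0.6, 0.7, -1.0]
grip_width: 0.589
```

```bash
python3 -m creep '[[0,0,0,0,0,0.7,140],[0,0,0,0,0,0,140]]'; python3 -m creep '[[0,0,0,0,0,0.5,140],[0,0,0,0,0,0,140]]';python3 - <<'E'
from h import *
p,d=camera("side");cv2.imwrite("pics/side9.png",p)
p=p[120:220,270:370];cv2.imwrite('pics/s9z.png',cv2.resize(p,None,fx=6,fy=6,interpolation=cv2.INTER_CUBIC))
E
```

```text
clock: 8.9
position: [0.5009, -0.0996, 0.2008]
ee_rot: [0.615, 0.789, 0.0, 0.0]
ft_force: [-0.9, 0.1, -1.7]
grip_width: 0.592
clock: 9.1
position: [0.5009, -0.0996, 0.2008]
ee_rot: [0.615, 0.789, -0.0, 0.0]
ft_force: [-3.2, 0.4, 4.9]
grip_width: 0.587
```

View pics/s9z.png

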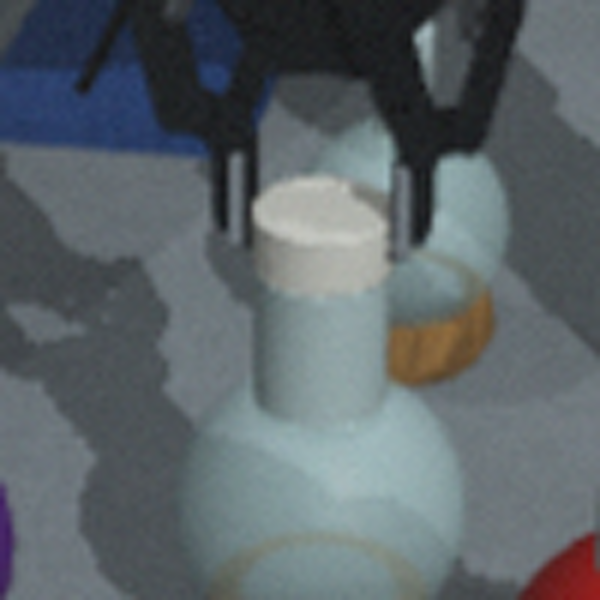

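```bash
python3 -m creep '[[0,0,0,0,0,0,100],[0,0,0,0,0,0,70],[0,0,0,0,0,0,40],[0,0,0,0,0,0,20],[0,0,0,0,0,0,20],[0,0,0,0,0,0,20]]'; python3 - <<'E'
from h import *
p,d=camera("side");cv2.imwrite("pics/side10.png",p)
p=p[120:220,270:370];cv2.imwrite('pics/s10z.png',cv2.resize(p,None,fx=6,fy=6,interpolation=cv2.INTER_CUBIC))
E
```

```text
clock: 9.75
position: [0.5009, -0.0996, 0.2003]
ee_rot: [0.615, 0.789, 0.0, 0.0]
ft_force: [0.4, 1.0, -0.6]
grip_width: 0.922
```

View pics/s10z.png

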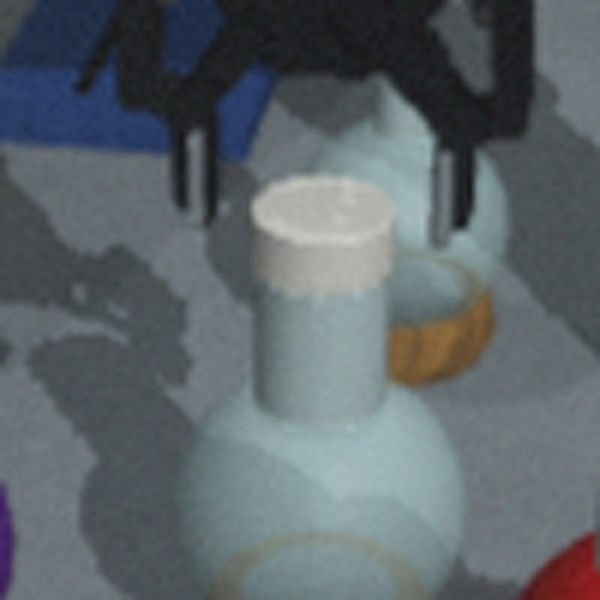

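Released: the cap sits flat on the rim and the fingers stand clear of it at zoomed (195,220) and (440,240). Next I'll go straight up, clear the top view and check.

```bash
python3 -m creep '[[0,0,0,0,0,-10,20],[0,0,0,0,0,-25,20],[0,0,0,0,0,-35,20],[0,0,0,0,0,-35,20],[0,0,0,-20,0,0,20],[0,0,0,-45,0,0,20],[0,0,0,-45,0,0,20],[0,0,0,-45,0,0,20]]'; python3 -m creep '[[0,0,0,-45,0,0,20],[0,0,0,-40,0,0,20],[0,0,0,-20,0,0,20],[0,0,0,0,0,0,20],[0,0,0,0,0,0,20]]'; python3 - <<'E'
from h import *
for n in("side","top"):
  p,d=camera(n);cv2.imwrite(f"pics/{n}11.png",p)
s=cv2.imread('pics/side11.png');t=cv2.imread('pics/top11.png')
a=cv2.resize(s[120:270,240:390],(600,600),interpolation=cv2.INTER_CUBIC);cv2.imwrite('pics/s11z.png',a)
c=t[170:203,347:382];h=cv2.cvtColor(c,cv2.COLOR_BGR2HSV)
m=((h[...,1]<60)&(h[...,2]>150)).astype(np.uint8)
k,_=cv2.findContours(m,cv2.RETR_EXTERNAL,cv2.CHAIN_APPROX_NONE);k=max(k,key=cv2.contourArea)
(x,y),ax,an=cv2.fitEllipse(k);print(x+347,y+170,ax,onz("top",x+347,y+170,.194),d[183:188,363:367].mean())
m=camera_model("top");print((m["R"]@[.5,-.099,.194]+m["t"])[2])
E
```

```text
clock: 10.6
position: [0.5389, -0.2521, 0.3056]
ee_rot: [0.615, 0.789, -0.0, 0.0]
ft_force: [1.1, 0.8, 0.3]
grip_width: 0.922
clock: 11.1
position: [0.5644, -0.3515, 0.305]
ee_rot: [0.615, 0.789, 0.0, -0.0]
ft_force: [-0.1, 0.8, 0.5]
grip_width: 0.918
366.0447292327881 185.0861234664917 (22.15203285217285, 22.3742733001709) [ 0.4985385  -0.10010164  0.194     ] 0.97484636
0.9748595621675863
```

View pics/s11z.png

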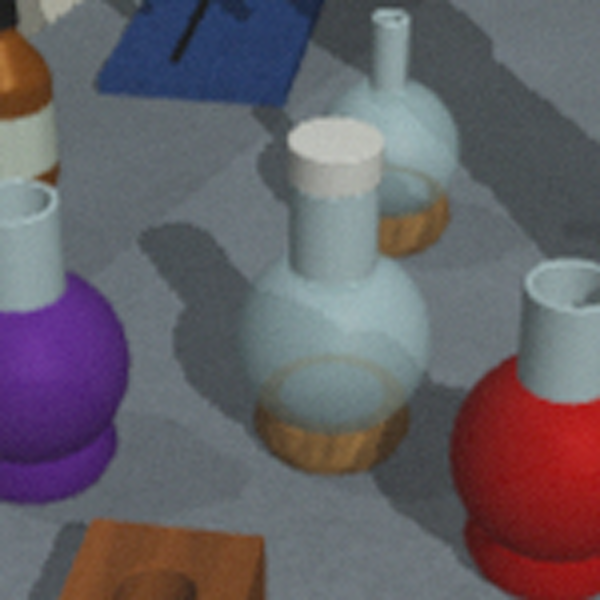

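View pics/top11.png

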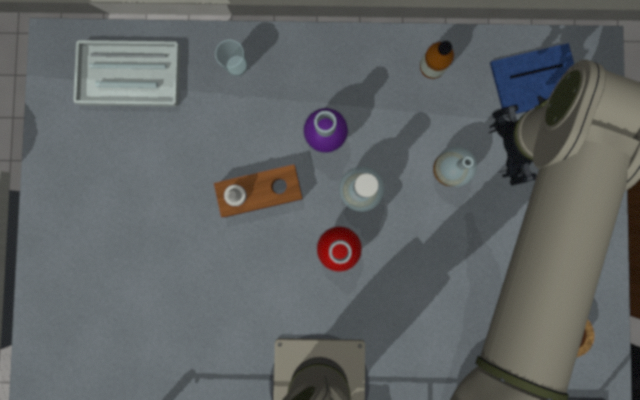

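View pics/side11.png

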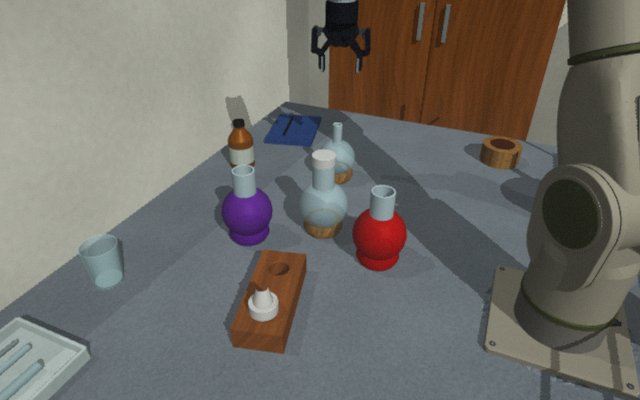

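The cap sits flat and centred on the wide neck: side (323,157), top (366,185), with its top at 0.194 m by depth. The spare still stands plug up at side (263,303), and the arm is clear of everything.

```bash
python3 -c "
from workcell import *
print(hand_in())"
```

```text
the job is handed in; nothing more can be done
None
```

The wide-necked flask is closed. I lifted the hanging stopper from the block by its cap and lowered it plug down into the neck. At about 5 N of contact, with the cap's underside at about 0.172 m, I let go and moved the arm clear. I handed in just after 11.1 s on the robot's clock.

**Last checks:**
- **Seating:** measured by depth, the cap's top is at 0.194 m, which is the rim height plus the cap thickness. It looks flat in the side view.
- **Centring:** the cap's centre (0.4985, -0.100) is about 1 mm from the mouth centre measured from above.
- **Other objects:** the spare stopper and the other flasks look unmoved.

**One disagreement:** before placing, the side and top cameras differed by about 2.6 mm on where the mouth was. I settled it by lining the stopper up with the neck directly in the side view.

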